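# Ring-test a row of zellige tiles

### The job

Ring-test the three tiles lying on the felt of the sounding board: with the fingertips tap the middle of the black glazed square first, as it is the known sound one that gives the note to compare with, then the ivory octagon nearer the wooden peg in the brass socket, which marks the head of the row, then the other ivory octagon. Tap each one lightly and come off it before going on to the next, leave the tiles lying where they are and pick nothing up, and do not touch the peg or disturb the hammer, rule and bowl.

Things in the scene. Friction and masses are not known exactly. Their poses are not given: they have to be found in the camera images.
- black_square: square black-glazed clay tile, 100 x 100 mm, 12 mm thick, about 0.25 kg, lying loose, glaze up, in one of the three bays of the sounding board. Origin: centre of its underside; z up, so the centre of the glazed face is 12 mm above it
- octagon_a: one of two identical octagonal ivory-glazed clay tiles, 100 mm across flats, 12 mm thick, about 0.2 kg, lying loose, glaze up, in one of the three bays of the sounding board. Origin: centre of its underside; z up, so the centre of the glazed face is 12 mm above it, and its corners are 54 mm from the axis
- octagon_b: one of two identical octagonal ivory-glazed clay tiles, 100 mm across flats, 12 mm thick, about 0.2 kg, lying loose, glaze up, in one of the three bays of the sounding board. Origin: centre of its underside; z up, so the centre of the glazed face is 12 mm above it, and its corners are 54 mm from the axis
- board: sounding board fixed to the bench: wooden base 130 (x) x 420 (y) x 12 mm, a pair of soft felt pads in each bay. Origin: centre of its underside, z up. Three bays at y = -130, 0, +130 mm (tiles up to 4 mm off and slightly turned), parted by fillets 30 mm high over the bench. Tiles rest on the felt, undersides 24 mm and faces 36 mm above the bench; pressed in the middle, the felt gives about 1 mm for each 3 N, 9 mm at most
- peg_socket: brass bayonet socket, flange 56 mm across, fixed near the bench's far edge to the left or to the right of the board, with a short wooden sorting peg locked upright in it; top of the peg 94 mm above the bench. Origin: centre of the flange's underside, z up
- hammer: horn-handled tapping hammer lying loose on the bench on the robot's side of the board, 217 mm long along its y (steel head at the +y end, 90 mm across), 23 mm high. Origin: under its middle, at bench height
- rule: glazed clay rule with worn edges, 32 x 240 x 10 mm (long along its y), lying loose on the bench beyond the board. Origin: centre of its underside
- bowl: terracotta bowl of small tile chips, 100 mm across the rim, 36 mm high, standing loose on the bench at the side opposite to the peg. Origin: centre of its underside
Things that resemble listed ones, but are neither listed nor needed, are in the scene too. Leave any turquoise look-alike of the octagon_b alone. What is shaped like the octagon_a but blue is not meant.

How it is judged:
By the outcome, as a careful person would: the job done as asked, in the order asked, and still so for the second after the job is handed in, with the robot touching nothing.
It also fails if it takes over 35 s, if anything falls off the work surface, if the arm or the gripper's body presses on something with over 40 N, if the wrist force passes 120 N, or if a joint passes its speed limit or range.

### The arm

A 6-joint arm with a two-finger parallel gripper is mounted at the origin on the work surface. World frame = base frame: x ahead of the robot, y to its left, z up, the work surface at z = 0. Lengths are in m, angles in rad, forces in N, time in s.
With the tool pointing down it reaches from about 0.25 to 0.775 m from the base axis. Payload 4 kg.
Tool frame: the origin (TCP) lies on the centre line of the jaws, within the pads' length; the fingertips stand ahead of it and the grasp point (between the pads) is the TCP (robot.tip_extent is the z of the fingertips in the tool frame, in m); z points along the fingers, y is the direction in which the jaws open and shut (so a half turn about z gives the same grasp; the last joint's range is limited). The gripper opens to 85 mm and grips with 20 to 120 N. Pads are 22 mm wide; open, the fingers measure 114 mm over their backs; the gripper's body (76 mm by 85 mm) begins 54 mm behind the grasp point. The pads swing forward as they close: fully open they stand 13 mm farther back than shut.
Start: joints at [-0.103, 0.087, 1.371, -0, 1.684, -0.103], TCP at [0.55, -0, 0.25] pointing down, gripper open.
Joint ranges: [-3.1, 3.1], [-0.76, 2.03], [0.27, 2.55], [-1.08, 4.22], [0.17, 2.65], [-2.57, 2.57]. Speed limits (rad/s): [2.79, 2.79, 3.14, 3.14, 3.14, 3.14].

### API

Orientations are given as a unit quaternion [w, x, y, z].
In Python, from cell import robot, cams, order, nets gives the robot as it stands. The module is installed in compiled form; this text tells all that it offers.
- The arm moves only by the shell command python3 -m jog 'ROWS'. ROWS is JSON, a list that holds one entry, the list of rows, each a list of 7 numbers: the shift along the world's x, y, z in m, then the turn, a rotation vector about the world's x, y, z in rad, then the gripper command: -1 is fully open, 1 is shut, values between are in proportion. In form: [[[x, y, z, wx, wy, wz, grip], ...]]. A call has 1 to 20 rows; each row is the pose to reach, as a shift and turn from the pose commanded when the call began; what a row does not reach only later rows make up. A row lasts 1/8 s, in which the tool goes at most 62.5 mm and 10.7 degrees, less where a joint would pass 70% of its speed; a pose out of reach is approached as far as the arm can. A call with a gripper value outside its range is refused whole. The fingers move at their own pace and stop on an object; the grip force is fixed at half the most. Time passes only in rows, so rows that repeat a pose let the fingers close. It gives the time, the measured TCP pose, the force and the opening at its end, in the units of the state.
- robot.observe(): the state, without advancing time (a new reading comes with each control period).
- cams.read_camera(name): name is "scene" or "side" or "wrist"; returns a dict with "color" (480x640x3 uint8, red, green, blue), "depth" (480x640 float32, m along the optical axis (not along the pixel's ray), 0 where there is no reading), "mtx" (3x3 intrinsics, pixels), "D" ([k1, k2, p1, p2, k3] as OpenCV has them; the pictures are not rectified), "R" (3x3) and "t" (3): a world point X has camera coordinates R X + t; the wrist camera has in their place "hand_eye" (4x4, takes a point from camera to tool coordinates, whose origin is the TCP and whose axes are the flange's). Camera axes: x right, y down, z forward; pixel columns grow to the right and rows downward; lengths in m; the calibration is good to about 2 mm. A picture is of the moment at which its call begins: read the wrist's pose just before it.
- order.finish_job(): hands the job in, once; it reports no verdict.
Trained networks look in a picture, given as the dict that the camera call returned (one of the last four; its "shot" number tells which), for a name from the list of things; names that differ only in an ending like _2 or _b are one class to them, and where a whole thing is asked for, a point or a joint stands for the part that bears it (a point fixed in the world has none). Each returns a list of dicts, best first, with "p" (0 to 1); they miss things now and then, are a little off and sometimes report something else, mostly with a low value. They report only what shows in the picture. A call takes as long as a camera call. They do not tell look-alikes from the thing itself.
- nets.masks_of(name, picture): "region" (480x640 bool, what is visible of it).
- nets.mark_of(name, picture): "location" ([x, y, z] in m, in world coordinates, good to about 4 mm: a listed point, or the origin of a listed thing).
The state is a dict: "t": time; "qpos": joint angles; "qd": joint speeds; "joint_torque": joint torques, N m; "eef_pos": TCP position; "orientation": TCP orientation; "ft_force": force on the tool from outside, world axes, zero at the start; "torque": the same for the moment, N m; "grip_width": opening from 0.0 (shut) to 1.0 (fully open).
Only numpy, scipy, OpenCV 4.12 (cv2) and the standard library are available. Lean on these libraries where they do the work, as an engineer would, in place of code of your own. Each camera call takes 0.05 s, during which the arm holds its last target. There are 200 camera calls.

## Working session

There is one attempt and no reset: what is moved stays moved. The work goes in short steps, Python scripts to look and compute and a shell command to move; the robot and the scene stay as the last step left them, time stands still between calls to the robot, and variables do not carry over. Pictures are saved under pics/ and viewed, about 8 in all and at most 12, crops included, and the job is handed in when it is done.

Run:
```python
import cv2
a=cv2.imread("pics/scene0.png")[150:430,190:510];cv2.imwrite("pics/scene_c.png",cv2.resize(a,None,fx=2.1,fy=2.1,interpolation=3))
```

```text
(no output)
```

View pics/scene0.png

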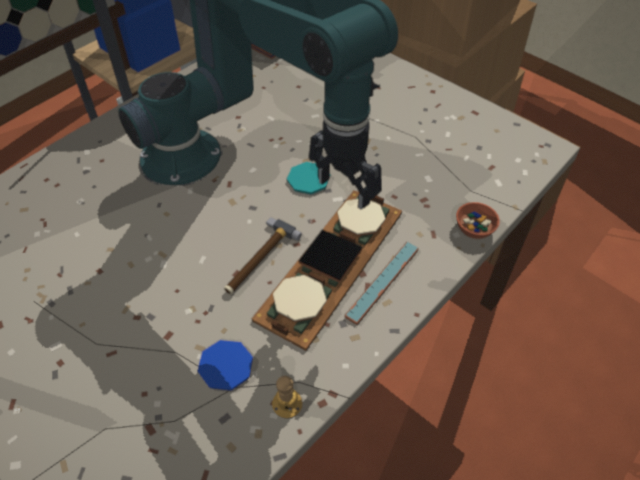

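View pics/side0.png

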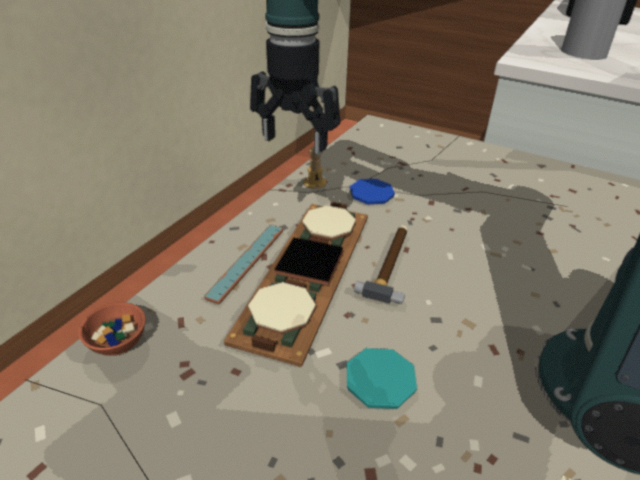

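View pics/scene_c.png

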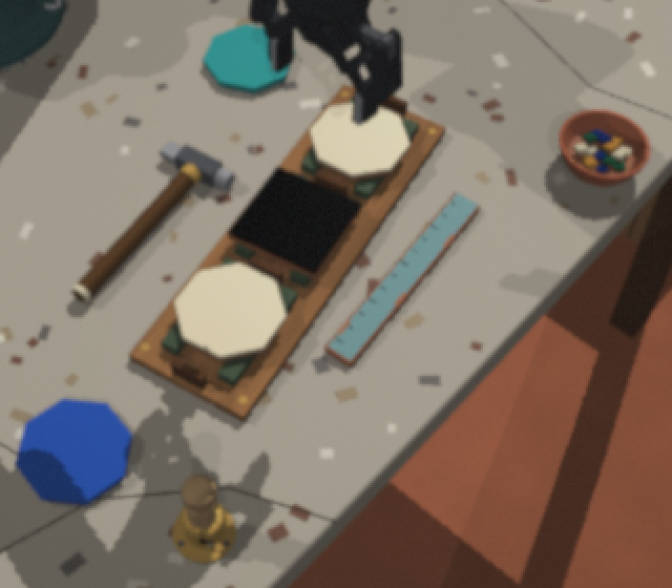

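Scene view: the black square is at (330,254). There are two ivory octagons, at (299,299) and (360,217). The blue one at (226,365) and the turquoise one at (307,180) lie on the bench and are not meant. The peg at (285,400) is beside the ivory octagon at (299,299), at y≈-0.12, so that one comes second and (360,217) comes third. The side view agrees: peg (315,180), near octagon (329,222), far octagon (283,305). The crop confirms the colours. Next I'll refine the centres with masks and depth, and shut the fingers.

```bash
python3 -m jog '[[[0,0,0,0,0,0,1],[-0.018,0.004,0,0,0,0,1],[-0.036,0.008,0,0,0,0,1],[-0.036,0.008,0,0,0,0,1],[-0.036,0.008,0,0,0,0,1],[-0.036,0.008,0,0,0,0,1]]]'
python3 - <<'E'
from h import *
np.set_printoptions(precision=4,suppress=True)
s=robot.observe();print(s["eef_pos"],s["ft_force"],s["grip_width"],robot.tip_extent)
for c in("scene","side"):
    p=cams.read_camera(c);cv2.imwrite(f"pics/{c}1.png",p["color"][:,:,::-1])
    for n in("black_square","octagon_a"):
        for m in nets.masks_of(n,p)[:5]:
            v,u=np.nonzero(m["region"]&(p["depth"]>0))
            nn=cv2.undistortPoints(np.stack([u,v],1).astype(float)[:,None],p["mtx"],p["D"])[:,0]
            ray=np.c_[nn,np.ones(len(nn))]@p["R"]; o=-p["R"].T@p["t"]
            P=o+ray*p["depth"][v,u][:,None]; z=np.median(P[:,2])
            Q=o+ray*((0.036-o[2])/ray[:,2])[:,None]   # ray/plane z=36 mm
            hull=Q[:,:2].astype(np.float32); r=cv2.minAreaRect(hull)
            print(c,n,round(m["p"],2),"px",u.mean().round(),v.mean().round(),"z",z.round(4),"mean",Q.mean(0)[:2],"rect",np.array(r[0]),np.array(r[1]),round(r[2],1))
E
```

```text
t: 1.55
eef_pos: [0.5145, 0.0078, 0.2502]
orientation: [0.0, 0.707, 0.707, 0.0]
ft_force: [0.2, -0.2, 0.1]
grip_width: 0.005
[0.5145 0.0078 0.2502] [ 0.1994 -0.231   0.1187] 0.004815213453524083 0.019
scene black_square 0.97 px 330.0 256.0 z 0.0348 mean [ 0.5202 -0.0013] rect [ 0.5194 -0.0005] [0.1027 0.1059] 12.6
scene black_square 0.54 px 326.0 280.0 z 0.0126 mean [ 0.5557 -0.046 ] rect [ 0.5326 -0.0052] [0.1307 0.4243] 11.2
scene octagon_a 0.81 px 361.0 217.0 z 0.0349 mean [0.4975 0.1259] rect [0.4959 0.1262] [0.1017 0.1064] 9.4
scene octagon_a 0.81 px 225.0 365.0 z 0.0123 mean [ 0.5493 -0.3211] rect [ 0.5488 -0.3206] [0.0974 0.0993] 36.1
scene octagon_a 0.79 px 299.0 298.0 z 0.036 mean [ 0.5476 -0.1223] rect [ 0.5476 -0.1221] [0.0998 0.1006] 59.8
scene octagon_a 0.69 px 306.0 179.0 z 0.0112 mean [0.3238 0.1313] rect [0.3206 0.1323] [0.0871 0.1092] 45.0
scene octagon_a 0.5 px 286.0 399.0 z 0.0363 mean [ 0.679  -0.2918] rect [ 0.674  -0.2923] [0.052  0.0803] 67.4
side black_square 0.8 px 309.0 260.0 z 0.0359 mean [0.5106 0.015 ] rect [0.5121 0.0124] [0.1032 0.1136] 13.2
side black_square 0.51 px 242.0 265.0 z 0.01 mean [0.605  0.0842] rect [0.6064 0.0721] [0.0377 0.2326] 6.1
side octagon_a 0.88 px 381.0 378.0 z 0.0118 mean [0.2949 0.1845] rect [0.295  0.1823] [0.0948 0.1004] 27.0
side octagon_a 0.84 px 281.0 307.0 z 0.0359 mean [0.4883 0.1393] rect [0.489  0.1369] [0.102  0.1084] 53.3
side octagon_a 0.83 px 372.0 192.0 z 0.011 mean [ 0.5133 -0.2626] rect [ 0.5139 -0.2644] [0.0986 0.1073] 31.8
side octagon_a 0.62 px 328.0 222.0 z 0.0353 mean [ 0.5384 -0.1084] rect [ 0.5393 -0.1105] [0.1024 0.1052] 55.9
```

Run:
```python
from h import *
from scipy.spatial.transform import Rotation as Ro
np.set_printoptions(precision=4,suppress=True)
s=robot.observe();p=cams.read_camera("wrist");cv2.imwrite("pics/wrist1.png",p["color"][:,:,::-1])
q=s["orientation"];T=np.eye(4);T[:3,:3]=Ro.from_quat([q[1],q[2],q[3],q[0]]).as_matrix();T[:3,3]=s["eef_pos"]
W=T@p["hand_eye"];o=W[:3,3];print("cam",o)
for n in("black_square","octagon_a"):
    for m in nets.masks_of(n,p)[:5]:
        v,u=np.nonzero(m["region"])
        nn=cv2.undistortPoints(np.stack([u,v],1).astype(float)[:,None],p["mtx"],p["D"])[:,0]
        ray=np.c_[nn,np.ones(len(nn))]@W[:3,:3].T
        z=np.median((o+ray*p["depth"][v,u][:,None])[:,2])
        Q=o+ray*((0.036-o[2])/ray[:,2])[:,None]; r=cv2.minAreaRect(Q[:,:2].astype(np.float32))
        print(n,round(m["p"],2),"u",u.min(),u.max(),"v",v.min(),v.max(),"z",z,"mean",Q.mean(0)[:2],"rect",np.array(r[0]),np.array(r[1]),r[2])
```

```text
cam [0.5144 0.0918 0.3737]
black_square 0.9 u 255 389 v 134 265 z 0.03535697216119765 mean [0.5163 0.0087] rect [0.5163 0.0066] [0.0999 0.1004] 11.922983169555664
octagon_a 0.78 u 226 362 v 0 113 z 0.035544162965468695 mean [0.4934 0.128 ] rect [0.4933 0.1227] [0.0835 0.1049] 89.68939971923828
octagon_a 0.76 u 313 330 v 421 452 z 0.011823692481874704 mean [ 0.515  -0.2573] rect [ 0.5141 -0.2548] [0.0189 0.0451] 0.49853822588920593
octagon_a 0.64 u 302 407 v 276 366 z 0.03562886825276393 mean [ 0.5601 -0.1022] rect [ 0.5547 -0.1037] [0.0714 0.1046] 48.639713287353516
octagon_a 0.62 u 16 135 v 0 84 z 0.011706436615437826 mean [0.3204 0.1435] rect [0.3187 0.1388] [0.0637 0.1012] 86.217529296875
```

View pics/wrist1.png

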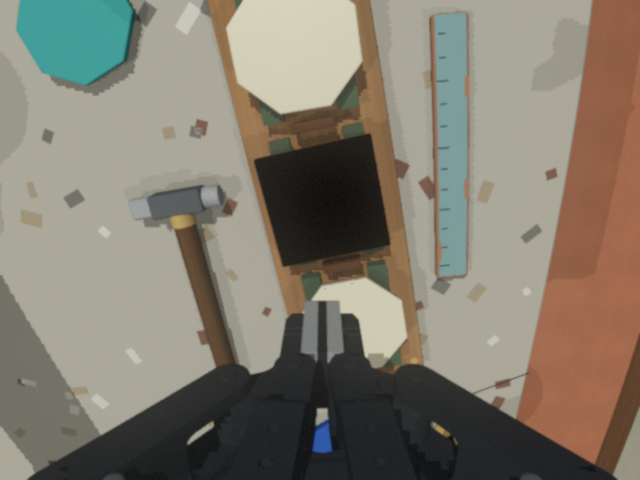

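Wrist view: the black square is centred at (322,200), which gives (0.516, 0.007). The far ivory octagon is at (295,48) and the near one, partly hidden, at (355,320). These agree with the other views within about 5 mm. Now I'll come down on the black square in stages.

```bash
python3 -m jog '[[[0.002,-0.001,-0.03,0,0,0,1],[0.002,-0.001,-0.08,0,0,0,1],[0.002,-0.001,-0.13,0,0,0,1],[0.002,-0.001,-0.16,0,0,0,1],[0.002,-0.001,-0.178,0,0,0,1],[0.002,-0.001,-0.178,0,0,0,1],[0.002,-0.001,-0.178,0,0,0,1]]]'
python3 -m jog '[[[0,0,-0.003,0,0,0,1],[0,0,-0.006,0,0,0,1],[0,0,-0.006,0,0,0,1]]]'
python3 -m jog '[[[0,0,-0.003,0,0,0,1],[0,0,-0.007,0,0,0,1],[0,0,-0.007,0,0,0,1]]]'
```

```text
t: 2.88
eef_pos: [0.5173, 0.0069, 0.0741]
orientation: [0.001, 0.707, 0.707, 0.001]
ft_force: [0.5, 0.6, 0.2]
grip_width: -0.003
t: 3.25
eef_pos: [0.5159, 0.007, 0.0663]
orientation: [-0.0, 0.707, 0.707, -0.0]
ft_force: [0.9, 0.0, 0.2]
grip_width: -0.002
t: 3.62
eef_pos: [0.5156, 0.007, 0.0587]
orientation: [-0.0, 0.707, 0.707, -0.0]
ft_force: [0.2, 0.6, 0.6]
grip_width: -0.001
```

```bash
python3 -m jog '[[[0,0,-0.002,0,0,0,1],[0,0,-0.004,0,0,0,1],[0,0,-0.006,0,0,0,1],[0,0,-0.006,0,0,0,1]]]'
```

```text
t: 4.12
eef_pos: [0.5161, 0.007, 0.0537]
orientation: [0.0, 0.707, 0.707, 0.0]
ft_force: [-1.1, -0.4, 2.2]
grip_width: -0.003
```

The fingers are just touching (2 N). I'll press 1.5 mm more for a clear but light tap, read the force, then lift.

```bash
python3 -m jog '[[[0,0,-0.0015,0,0,0,1],[0,0,-0.0015,0,0,0,1]]]'
python3 -m jog '[[[0,0,0.006,0,0,0,1],[0,0,0.02,0,0,0,1],[0,0,0.045,0,0,0,1],[0.009,-0.042,0.06,0,0,0,1],[0.018,-0.084,0.06,0,0,0,1],[0.027,-0.125,0.06,0,0,0,1],[0.027,-0.125,0.06,0,0,0,1],[0.027,-0.125,0.06,0,0,0,1]]]'
python3 - <<'E'
from h import *
from scipy.spatial.transform import Rotation as Ro
np.set_printoptions(precision=4,suppress=True)
s=robot.observe();p=cams.read_camera("wrist");cv2.imwrite("pics/wrist2.png",p["color"][:,:,::-1])
q=s["orientation"];T=np.eye(4);T[:3,:3]=Ro.from_quat([q[1],q[2],q[3],q[0]]).as_matrix();T[:3,3]=s["eef_pos"]
W=T@p["hand_eye"];o=W[:3,3]
for c in("scene","side"):
    pp=cams.read_camera(c);cv2.imwrite(f"pics/{c}2.png",pp["color"][:,:,::-1])
    for n in("black_square","octagon_a"):
        for m in nets.mark_of(n,pp)[:4]: print(c,n,round(m["p"],2),np.array(m["location"]))
E
```

```text
t: 4.38
eef_pos: [0.5161, 0.007, 0.0526]
orientation: [0.0, 0.707, 0.707, 0.0]
ft_force: [-2.8, -0.5, 6.2]
grip_width: 0.002
t: 5.38
eef_pos: [0.5429, -0.1177, 0.112]
orientation: [-0.0, 0.707, 0.707, 0.0]
ft_force: [-0.2, 0.5, -0.7]
grip_width: -0.003
scene black_square 0.76 [0.5144 0.0063 0.0219]
scene octagon_a 0.83 [ 0.5447 -0.12    0.024 ]
scene octagon_a 0.73 [ 0.5358 -0.3108  0.0039]
scene octagon_a 0.66 [ 0.3036  0.1587 -0.0001]
scene octagon_a 0.61 [0.4925 0.1322 0.0252]
side black_square 0.85 [0.5168 0.0003 0.0223]
side octagon_a 0.84 [0.3032 0.1625 0.0001]
side octagon_a 0.79 [ 0.5429 -0.118   0.0213]
side octagon_a 0.63 [ 0.5375 -0.3104 -0.0007]
side octagon_a 0.61 [0.4903 0.1303 0.0247]
```

The black square gave 6 N and did not move. The fingers are now over the octagon near the peg (0.544, -0.119). I'll tap it the same way.

```bash
python3 -m jog '[[[0,-0.001,-0.02,0,0,0,1],[0,-0.001,-0.04,0,0,0,1],[0,-0.001,-0.05,0,0,0,1],[0,-0.001,-0.053,0,0,0,1],[0,-0.001,-0.056,0,0,0,1],[0,-0.001,-0.058,0,0,0,1],[0,-0.001,-0.06,0,0,0,1],[0,-0.001,-0.06,0,0,0,1]]]'
python3 -m jog '[[[0,0,0.006,0,0,0,1],[0,0,0.02,0,0,0,1],[0,0,0.045,0,0,0,1],[-0.009,0.042,0.06,0,0,0,1],[-0.018,0.084,0.06,0,0,0,1],[-0.027,0.126,0.06,0,0,0,1],[-0.036,0.168,0.06,0,0,0,1],[-0.045,0.21,0.06,0,0,0,1],[-0.052,0.25,0.06,0,0,0,1],[-0.052,0.25,0.06,0,0,0,1],[-0.052,0.25,0.06,0,0,0,1]]]'
```

```text
t: 6.72
eef_pos: [0.5435, -0.1191, 0.0531]
orientation: [0.001, 0.707, 0.707, 0.0]
ft_force: [-2.0, 1.0, 5.7]
grip_width: -0.001
t: 8.1
eef_pos: [0.4912, 0.1307, 0.1123]
orientation: [0.001, 0.707, 0.707, 0.0]
ft_force: [-0.2, -0.0, -0.4]
grip_width: 0.002
```

The second tap gave 5.7 N and the fingers are clear. The third target is (0.491, 0.132).

```bash
python3 -m jog '[[[0,0.001,-0.02,0,0,0,1],[0,0.001,-0.04,0,0,0,1],[0,0.001,-0.05,0,0,0,1],[0,0.001,-0.053,0,0,0,1],[0,0.001,-0.056,0,0,0,1],[0,0.001,-0.058,0,0,0,1],[0,0.001,-0.06,0,0,0,1],[0,0.001,-0.06,0,0,0,1]]]'
python3 -m jog '[[[0,0,0.006,0,0,0,1],[0,0,0.02,0,0,0,1],[0,0,0.05,0,0,0,1],[0,0,0.1,0,0,0,1],[0,0,0.15,0,0,0,1],[0,0,0.198,0,0,0,1],[0,0,0.198,0,0,0,1],[0,0,0.198,0,0,0,1]]]'
python3 - <<'E'
from h import *
np.set_printoptions(precision=4,suppress=True)
p=cams.read_camera("scene");cv2.imwrite("pics/scene3.png",p["color"][:,:,::-1])
for n in("black_square","octagon_a","hammer","rule","bowl","peg_socket"):
    for m in nets.mark_of(n,p)[:4]: print(n,round(m["p"],2),np.array(m["location"]))
E
```

```text
t: 9.1
eef_pos: [0.4916, 0.1319, 0.053]
orientation: [0.001, 0.707, 0.707, 0.0]
ft_force: [-1.8, -1.3, 4.4]
grip_width: -0.001
t: 10.1
eef_pos: [0.4908, 0.1321, 0.2499]
orientation: [0.0, 0.707, 0.707, 0.0]
ft_force: [-0.4, -0.1, -0.5]
grip_width: -0.003
black_square 0.6 [0.5138 0.0056 0.0221]
black_square 0.55 [0.4919 0.135  0.0238]
octagon_a 0.78 [ 0.5329 -0.3106  0.0028]
octagon_a 0.75 [ 0.5438 -0.117   0.0277]
octagon_a 0.7 [0.4936 0.1316 0.0248]
octagon_a 0.57 [ 0.3047  0.1568 -0.0013]
hammer 0.98 [ 0.3916 -0.0841 -0.0019]
rule 0.82 [0.6329 0.0451 0.0012]
bowl 0.87 [ 0.6974  0.3087 -0.    ]
peg_socket 0.68 [ 0.6764 -0.2869  0.0025]
peg_socket 0.39 [0.6928 0.3105 0.0026]
```

View pics/scene3.png

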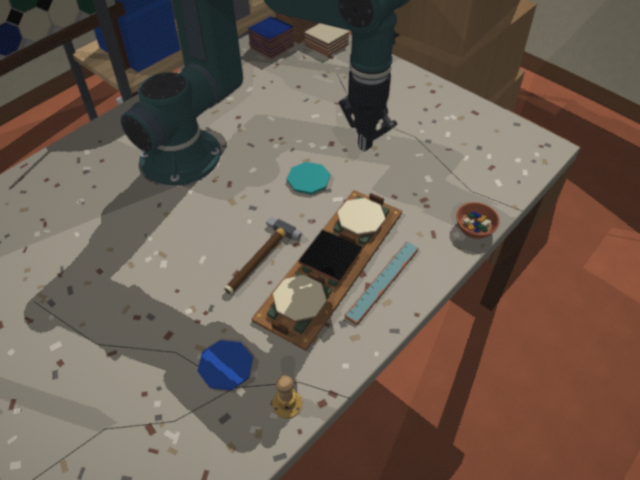

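The picture shows all three tiles still in their bays at (330,255), (299,299) and (361,217). The hammer, rule, bowl and peg are where they were, and the gripper is clear.

```bash
python3 -c "
from cell import order; print(order.finish_job())"
```

```text
the job is handed in; nothing more can be done
None
```

I tapped all three tiles once each with the shut fingertips, in the order asked, and handed the job in at about 10 s of the 35 s limit. No verdict is reported.

| Order | Tile | Tap at x, y (m) | Force read at the tap (N) |
|---|---|---|---|
| 1 | Black square | 0.516, 0.007 | 6.2 |
| 2 | Ivory octagon nearer the peg | 0.544, -0.119 | 5.7 |
| 3 | Other ivory octagon | 0.492, 0.132 | 4.4 |

I lifted about 60 mm off the first two tiles before moving on, and about 200 mm after the last.

- **Black square tap:** it came down in stages. The fingers first touched at about 2 N, then pressed about 1 mm further before lifting, so it was one continuous contact.
- **Final check:** a last picture from the scene camera showed the tiles, hammer, rule, bowl and peg within the networks' error of where they started, with the gripper clear.
- **Disagreements:** tile centres from the mask outlines differed between the scene and side cameras by up to 17 mm. I used the networks' reported positions, checked against the wrist view for the square and the board's layout for the octagons; these agreed within about 5 mm. In the last picture the network also gave a false "black square" over the far octagon, which the picture contradicts.

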